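# Switch on the router's Wi-Fi

## Robot

A 6-joint arm with a two-finger parallel gripper is mounted at the origin on the work surface. World frame = base frame: x ahead of the robot, y to its left, z up, the work surface at z = 0. Lengths are in m, angles in degrees, forces in N, time in s.
With the tool pointing down it reaches from about 0.4 to 0.825 m from the base axis. Payload 7 kg.
Tool frame: the origin (TCP) lies at the very end of the fingers, on their centre line; the grasp point (between the pads) lies 19 mm behind it; z points along the fingers, y is the line along which they close (so a half turn about z gives the same grasp; the last joint's range is limited). The gripper opens to 88 mm and grips with 3 to 60 N. Pads are 19 mm wide; open, the fingers measure 130 mm over their backs; the gripper's body (78 mm by 193 mm) begins 47 mm behind the grasp point.
Start: joints at [-54.024, 20.546, 0.682, 0, -70.136, -16.507], TCP at [0.225, -0.636, 0.227] pointing down, gripper open.
Joint ranges: [-176.03, 176.03], [-82.01, 121.73], [-58.28, 71.71], [-173.87, 95.51], [-174.79, -0.11], [-173.66, 173.66]. Speed limits (degrees/s): [136.94, 136.94, 172.46, 180, 180, 180].

## Interface

Orientations are given as [roll, pitch, yaw] about the fixed x, y, z axes, in that order (R = Rz(yaw) Ry(pitch) Rx(roll)).
In Python, from plant import r gives the robot as it stands. The module is installed in compiled form; this text tells all that it offers.
- The arm moves only by the tool jog_arm, never from a script. Its arguments are lists of equal length, an entry for each row: "travel": the shift along the tool's x, y, z each as a share of 50 cm, from -1 to 1, a list of three; "dr": the turn, a rotation vector about the tool's x, y, z each as a share of 360 degrees, from -1 to 1, a list of three; "claw": the opening, from 0 (shut) to 1 (fully open). A call has exactly 10 rows; each row is the pose to reach, as a shift and turn from the pose commanded when the call began, along the tool's axes at that moment, turning the shorter way round; what a row does not reach only later rows make up. A row lasts 1/8 s, in which the tool goes at most 62.5 mm and 10.7 degrees, less where a joint would pass 70% of its speed; a pose out of reach is approached as far as the arm can. A call with a number of a shift or a turn outside -1 to 1 is refused whole. A call with a gripper value outside its range is refused whole. The fingers move at their own pace and stop on an object; "newtons" is the grip in N (left out, the last holds). Time passes only in rows, so rows that repeat a pose let the fingers close, or fill a call up. It gives the time, the measured TCP pose, the force, the opening and the grip force at its end, in the units of the state.
- r.get_state(): the state, without advancing time (a new reading comes with each control period).
- r.capture(name): name is "scene" or "top" or "wrist"; returns a dict with "pixels" (400x640x3 uint8, red, green, blue), "range_z" (400x640 float32, m along the optical axis (not along the pixel's ray), 0 where there is no reading), "fx", "fy", "cx", "cy" (pixels), "position" and "attitude" of the camera in the world; the wrist camera has in their place "hand_eye" (4x4, takes a point from camera to tool coordinates, whose origin is the TCP and whose axes are the flange's). Camera axes: x right, y up, looking along -z (the intrinsics and any distortion apply to the point x, -y, -z); pixel columns grow to the right and rows downward; lengths in m; the calibration is good to about 2 mm. A picture is of the moment at which its call begins: read the wrist's pose just before it.
- r.close_job(): hands the job in; it is judged then, once.
Trained networks look in the newest picture that a camera, given by its name, has taken for a name from the list of things; names that differ only in an ending like _2 or _b are one class to them, and where a whole thing is asked for, a point or a joint stands for the part that bears it (a point fixed in the world has none). Each returns a list of dicts, best first, with "conf" (0 to 1); they miss things now and then, are a little off and sometimes report something else, mostly with a low value. They report only what shows in the picture. A call takes as long as a camera call.
- r.boxes_of(name, camera): "extent" ([left, top, right, bottom] in pixels, round what is visible of it).
- r.regions_of(name, camera): "pixels" (400x640 bool, what is visible of it) and "extent" ([left, top, right, bottom] in pixels, round what is visible of it).
- r.tip_of(name, camera): "at" ([column, row] in pixels: a listed point, or the origin of a listed thing).
The state is a dict: "time_s": time; "joints": joint angles; "qd": joint speeds; "joint_torque": joint torques, N m; "tcp_pos": TCP position; "eef_rot": TCP orientation; "contact_force": force on the tool from outside, world axes, zero at the start; "moment": the same for the moment, N m; "gripper_width": finger opening in m; "gripper_force": force on a finger pad.
Only numpy, scipy, OpenCV 4.12 (cv2) and the standard library are available. Lean on these libraries where they do the work, as an engineer would, in place of code of your own. Each camera call takes 0.05 s, during which the arm holds its last target. There are 200 camera calls.

## Task

Turn on the Wi-Fi of the black router with the three aerials: put a fingertip into the slot of its orange slide switch and slide the switch all the way to the green-dot end. Leave the router's blue switch and the orange switch on the white TV box as they are.

Things in the scene. Friction and masses are not known exactly. Their poses are not given: they have to be found in the camera images.
- wifi_button (a point): Orange slide switch to move, on the black router (170 x 250 x 36 mm, fixed; three grey aerials 0.2 m tall at its rear, over 115 mm away along +x of this frame). Point: centre of the switch's top, 35.5 mm above the table, flush with the case's top (36 mm); z up, y along the slot from red dot to green dot, the way to slide. Switch 14 mm long (y), 26 wide (x), 7.5 high.
- wifi_switch (a joint): Travel of that switch, m: 0 off, 0.024 fully on (at the green-dot end of its slot). Starts at 0 to 0.005, stays where left, needs about 5 N. Its open slot is 42 mm wide (x), 88 long (y), 8.5 deep, floor 27.5 mm above the table. Between the switch and the slot's red-dot end it is free for 50 mm plus the joint value: room for shut fingertips to push the switch's end face.
- guest_button (a point): Blue slide switch in a second slot of the same router, in line with the orange one, its slot 112 mm to the -y side; same sizes, point and axes. Anywhere in its travel; not to be moved.
- tvbox_button (a point): Orange slide switch on the white TV box (110 x 140 x 36 mm, fixed, no aerials); same slot, sizes, point and axes. Anywhere in its travel; not to be moved. Router and TV box may change places.

How it is judged:
By the outcome, as a careful person would: the job done as asked, in the order asked, and still so for the second after the job is handed in, with the robot touching nothing.
It also fails if it takes over 29 s, if anything falls off the work surface, if the arm or the gripper's body presses on something with over 40 N, if the wrist force passes 120 N, or if a joint passes its speed limit or range.

## Working session

There is one attempt and no reset: what is moved stays moved. The work goes in short steps, Python scripts to look and compute and a tool call to move; the robot and the scene stay as the last step left them, time stands still between calls to the robot, and variables do not carry over. Pictures are saved under pics/ and viewed, at most 10 in all, crops included, and the job is handed in when it is done.

Besides the shell and the picture viewer there is one more tool, called as name(argument=value, ...) on one line, values as JSON. jog_arm: Moves the arm, as the interface text tells. Its arguments: {"type":"object","properties":{"travel":{"type":"array"},"dr":{"type":"array"},"claw":{"type":"array"},"newtons":{"type":"number"}},"required":["travel","dr","claw"]}

```bash
mkdir -p pics
cat > h.py <<'E'
import numpy as np, cv2
from scipy.spatial.transform import Rotation as R
from plant import r
def cap(n,f=None):
    s=r.get_state(); c=r.capture(n)
    if f: cv2.imwrite('pics/'+f,c['pixels'][:,:,::-1])
    return s,c
def world(c,s,u,v,d=None):
    if d is None:
        p=c['range_z'][int(v)-2:int(v)+3,int(u)-2:int(u)+3]; p=p[p>0]; d=np.median(p) if len(p) else np.nan
    pc=np.array([(u-c['cx'])/c['fx']*d,-(v-c['cy'])/c['fy']*d,-d])
    if 'hand_eye' in c:
        H=np.array(c['hand_eye']); pc=H[:3,:3]@pc+H[:3,3]
        return R.from_euler('xyz',s['eef_rot'],degrees=True).as_matrix()@pc+s['tcp_pos']
    a=np.array(c['attitude'])
    Rm=a if a.shape==(3,3) else R.from_euler('xyz',a,degrees=True).as_matrix()
    return Rm@pc+c['position']
E
python3 - <<'E'
from h import *
np.set_printoptions(precision=4,suppress=True)
for n in ('top','scene'):
    s,c=cap(n,n+'1.png')
    print(n,{k:v for k,v in c.items() if k not in('pixels','range_z')})
    for t in ('wifi_button','guest_button','tvbox_button'):
        for p in r.tip_of(t,n): print(t,p['conf'],p['at'],world(c,s,*p['at']))
print(s)
E
```

```text
top {'fx': 463.7773347288667, 'fy': 463.7773347288667, 'cx': 326.4226956062209, 'cy': 198.20321950025948, 'position': array([ 0.4055, -0.0245,  1.0863]), 'attitude': array([  8.2701,   1.9567, -89.9125])}
wifi_button 0.5 [222.1, 204.5] [0.5448 0.2528 0.0331]
guest_button 0.61 [269.0, 200.4] [0.5539 0.144  0.0338]
tvbox_button 0.49 [397.0, 183.4] [ 0.5924 -0.1502  0.0333]
scene {'fx': 417.40281106318514, 'fy': 417.40281106318514, 'cx': 317.12846817246066, 'cy': 189.13831219584836, 'position': array([0.9368, 0.3977, 0.6876]), 'attitude': array([ 41.4574,   0.4532, 136.3777])}
wifi_button 0.54 [424.4, 272.1] [0.5421 0.2509 0.0361]
guest_button 0.59 [370.5, 239.9] [0.5551 0.1364 0.029 ]
tvbox_button 0.47 [261.9, 168.7] [ 0.5884 -0.1503  0.0348]
{'time_s': 0.2, 'joints': array([-54.0255,  20.5751,   0.6539,  -0.0118, -70.1363, -16.5048]), 'qd': array([-0.0082, -0.1428,  0.0958,  0.0553, -0.0093, -0.0671]), 'joint_torque': array([ -0.001 , -58.2555,  29.2984,   6.9928,   0.0082,  -0.0001]), 'tcp_pos': array([ 0.2248, -0.6361,  0.226 ]), 'eef_rot': array([ 179.9418,   -0.0057, -160.5344]), 'contact_force': array([0.1728, 0.575 , 0.8038]), 'moment': array([-0.0065,  0.0364,  0.0273]), 'gripper_force': 0.0, 'gripper_width': 0.08764270151386379}
```

View pics/top1.png

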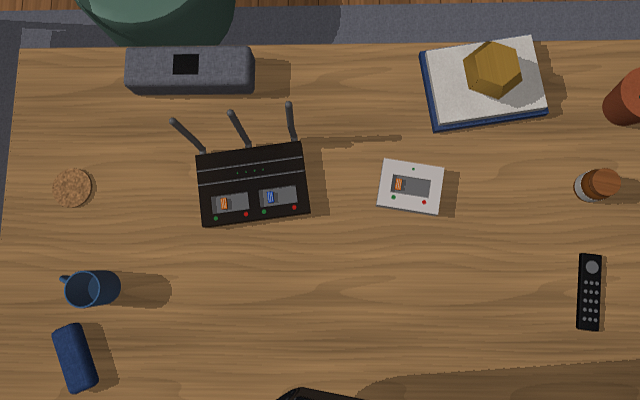

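View pics/scene1.png

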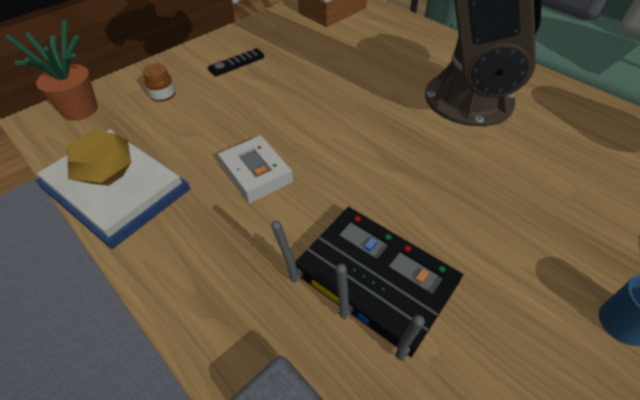

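The top view shows the router at about (250,185). Its orange switch is at (222,204), with the green dot at (216,218) on the left (+y) and the red dot at (246,214). The TV box is at (410,187). The scene view agrees, with the orange switch at (424,272). Next I'll move over it with the fingers shut.

jog_arm(travel=[[-0.07,0.08,0],[-0.14,0.17,0],[-0.21,0.26,0],[-0.29,0.35,0],[-0.37,0.44,0],[-0.45,0.53,0],[-0.53,0.62,0],[-0.6,0.7,0],[-0.66,0.77,0],[-0.7,0.82,0]], dr=[[0,0,0],[0,0,0],[0,0,0],[0,0,0],[0,0,0],[0,0,0],[0,0,0],[0,0,0],[0,0,0],[0,0,0]], claw=[0,0,0,0,0,0,0,0,0,0], newtons=20)

```text
time_s: 1.65
tcp_pos: [0.4189, -0.1313, 0.227]
eef_rot: [-180.0, 0.1, -160.4]
contact_force: [-0.2, -0.3, -1.4]
gripper_width: 0.0007
gripper_force: 0.0
```

jog_arm(travel=[[-0.07,0.08,0.01],[-0.14,0.16,0.02],[-0.21,0.25,0.03],[-0.28,0.34,0.04],[-0.36,0.42,0.05],[-0.42,0.5,0.06],[-0.48,0.58,0.06],[-0.48,0.58,0.06],[-0.48,0.58,0.06],[-0.48,0.58,0.06]], dr=[[0,0,0.01],[0,0,0.02],[0,0,0.035],[0,0,0.035],[0,0,0.035],[0,0,0.035],[0,0,0.035],[0,0,0.035],[0,0,0.035],[0,0,0.035]], claw=[0,0,0,0,0,0,0,0,0,0])

```text
time_s: 2.9
tcp_pos: [0.5477, 0.2193, 0.1968]
eef_rot: [180.0, 0.0, -173.2]
contact_force: [-1.1, 0.3, -0.2]
gripper_width: 0.0004
gripper_force: 0.0
```

Run:
```python
from h import *
np.set_printoptions(precision=4,suppress=True)
s,c=cap('wrist','w1.png')
print(s['time_s'],s['tcp_pos'],s['eef_rot'],s['gripper_width'],c['hand_eye'])
for t in ('wifi_button','guest_button','tvbox_button'):
    for p in r.tip_of(t,'wrist'): print(t,p['conf'],p['at'],world(c,s,*p['at']))
```

```text
2.9 [0.5477 0.2193 0.1968] [ 179.9933    0.0036 -173.1757] 0.0004423845318846743 [[-0.0012  0.9657  0.2597  0.0694]
 [ 1.      0.0011  0.0005  0.0024]
 [ 0.0002  0.2597 -0.9657 -0.1586]
 [ 0.      0.      0.      1.    ]]
wifi_button 0.68 [344.9, 187.8] [0.5489 0.2507 0.0366]
guest_button 0.85 [245.5, 190.9] [0.5647 0.1462 0.0364]
```

View pics/w1.png

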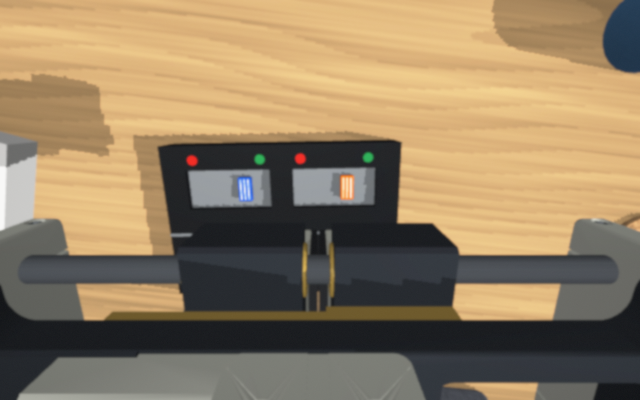

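The wrist view shows the orange switch at (346,187) in a slot spanning columns 292–375. The blue switch is at (245,189). I'll measure the slot edges and the axis next.

Run:
```python
from h import *
np.set_printoptions(precision=4,suppress=True)
s,c=cap('wrist')
def onplane(u,v,z):
    a=world(c,s,u,v,.1);b=world(c,s,u,v,.3);return a+(b-a)*(z-a[2])/(b[2]-a[2])
im=c['pixels'].astype(int);h=cv2.cvtColor(c['pixels'],cv2.COLOR_RGB2HSV)
print('case z',world(c,s,282,180),'floor',world(c,s,315,187))
for lo,n in((190,'wifi'),(90,'guest')):
    pass
m=lambda x0,x1:(h[140:215,x0:x1,2]>95)
for n,x0,x1 in(('guest',180,277),('wifi',286,382)):
    k=m(x0,x1).copy(); k[:28]=0
    nc,lab,st,ce=cv2.connectedComponentsWithStats(k.astype(np.uint8))
    i=1+np.argmax(st[1:,4]); pts=np.argwhere(lab==i)[:,::-1].astype(np.float32)+[x0,140]
    q=cv2.approxPolyDP(cv2.convexHull(pts.astype(np.int32)),6,True)[:,0]
    print(n,[(tuple(p),onplane(*p,.036).round(4)) for p in q])
for t in('wifi_button','guest_button'):
    g=r.regions_of(t,'wrist')[0]; e=g['extent']; print(t,g['conf'],e)
    yy=(e[1]+e[3])/2
    print(onplane(e[0],yy,.0355),onplane(e[2],yy,.0355))
for u,v in((192,160),(259,159),(300,158),(368,157)): print('dot',onplane(u,v,.036))
```

```text
case z [0.5488 0.184  0.0364] floor [0.5539 0.2196 0.0289]
guest [((np.int32(270), np.int32(204)), array([0.5767, 0.1734, 0.036 ])), ((np.int32(194), np.int32(206)), array([0.5886, 0.0921, 0.036 ])), ((np.int32(188), np.int32(171)), array([0.5509, 0.0853, 0.036 ])), ((np.int32(267), np.int32(170)), array([0.5401, 0.1674, 0.036 ]))]
wifi [((np.int32(372), np.int32(202)), array([0.5615, 0.2823, 0.036 ])), ((np.int32(295), np.int32(204)), array([0.5735, 0.2002, 0.036 ])), ((np.int32(292), np.int32(170)), array([0.537 , 0.1934, 0.036 ])), ((np.int32(373), np.int32(168)), array([0.5249, 0.2773, 0.036 ]))]
wifi_button 0.78 [338.2, 176.7, 354.2, 199.3]
[0.5506 0.2441 0.0355] [0.5486 0.261  0.0355]
guest_button 0.55 [235.3, 177.6, 251.1, 199.7]
[0.5642 0.1353 0.0355] [0.5622 0.152  0.0355]
dot [0.5388 0.0893 0.036 ]
dot [0.5295 0.1583 0.036 ]
dot [0.5235 0.2004 0.036 ]
dot [0.5142 0.2703 0.036 ]
```

jog_arm(travel=[[0,0,0.05],[-0.008,0,0.1],[-0.008,0,0.15],[-0.008,0,0.2],[-0.008,0,0.25],[-0.008,0,0.28],[-0.008,0,0.3],[-0.008,0,0.3],[-0.008,0,0.3],[-0.008,0,0.3]], dr=[[0,0,-0.0025],[0,0,-0.0025],[0,0,-0.0025],[0,0,-0.0025],[0,0,-0.0025],[0,0,-0.0025],[0,0,-0.0025],[0,0,-0.0025],[0,0,-0.0025],[0,0,-0.0025]], claw=[0,0,0,0,0,0,0,0,0,0])

```text
time_s: 4.5
tcp_pos: [0.5523, 0.221, 0.0474]
eef_rot: [180.0, 0.1, -172.2]
contact_force: [0.3, 0.3, 0.3]
gripper_width: 0.0004
gripper_force: 0.0
```

Run:
```python
from h import *
s,c=cap('wrist','w2.png');s2,c2=cap('scene')
im=c2['pixels'][190:360,270:480,::-1]
im=cv2.resize(im,None,fx=2.8,fy=2.8,interpolation=cv2.INTER_CUBIC)
w=cv2.imread('pics/w2.png'); cv2.imwrite('pics/b2.png',np.vstack([cv2.resize(w,(480,300)),cv2.resize(im,(480,300))]))
print(s['tcp_pos'],s['eef_rot'],s['contact_force'])
```

```text
[0.55231189 0.22103201 0.04737594] [ 1.79960561e+02  7.13399423e-02 -1.72225136e+02] [0.28035175 0.34595162 0.30925257]
```

View pics/b2.png

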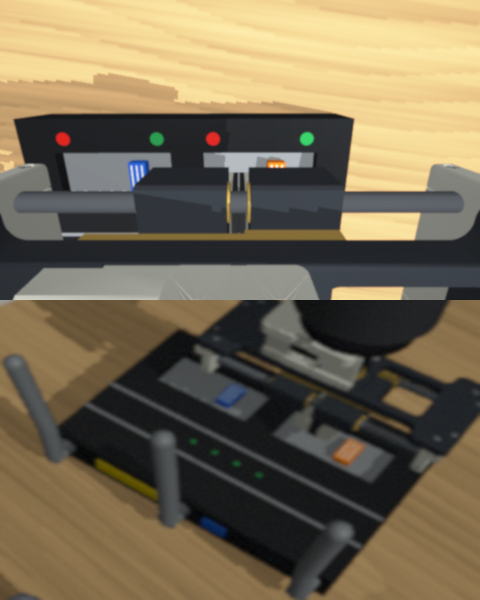

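The composite shows the closed tips over the free part of the slot, on the red-dot side of the orange switch and clear of it (scene crop, tip at about (305,415), switch at (348,450)). I'll lower into the slot.

jog_arm(travel=[[0,-0.003,0.005],[0,-0.003,0.01],[0,-0.003,0.015],[0,-0.003,0.02],[0,-0.003,0.025],[0,-0.003,0.03],[0,-0.003,0.033],[0,-0.003,0.033],[0,-0.003,0.033],[0,-0.003,0.033]], dr=[[0,0,0],[0,0,0],[0,0,0],[0,0,0],[0,0,0],[0,0,0],[0,0,0],[0,0,0],[0,0,0],[0,0,0]], claw=[0,0,0,0,0,0,0,0,0,0])

```text
time_s: 5.85
tcp_pos: [0.5521, 0.2193, 0.0302]
eef_rot: [180.0, 0.0, -172.2]
contact_force: [-0.3, -0.1, -0.1]
gripper_width: 0.0003
gripper_force: 0.0
```

jog_arm(travel=[[0,0.005,0],[0,0.01,0],[0,0.015,0],[0,0.02,0],[0,0.025,0],[0,0.03,0],[0,0.035,0],[0,0.04,0],[0,0.044,0],[0,0.044,0]], dr=[[0,0,0],[0,0,0],[0,0,0],[0,0,0],[0,0,0],[0,0,0],[0,0,0],[0,0,0],[0,0,0],[0,0,0]], claw=[0,0,0,0,0,0,0,0,0,0])

```text
time_s: 7.1
tcp_pos: [0.549, 0.2413, 0.03]
eef_rot: [180.0, -0.0, -172.2]
contact_force: [0.8, -2.0, 1.0]
gripper_width: 0.0002
gripper_force: 1.4
```

Run:
```python
from h import *
s,c=cap('scene')
im=c['pixels'][190:360,270:480,::-1]
cv2.imwrite('pics/s3.png',cv2.resize(im,None,fx=3,fy=3,interpolation=cv2.INTER_CUBIC))
print(s['contact_force'],r.tip_of('wifi_button','scene'))
```

```text
[ 0.83811791 -1.97813677  0.9844645 ] [{'at': [430.0, 278.8], 'conf': 0.47}]
```

View pics/s3.png

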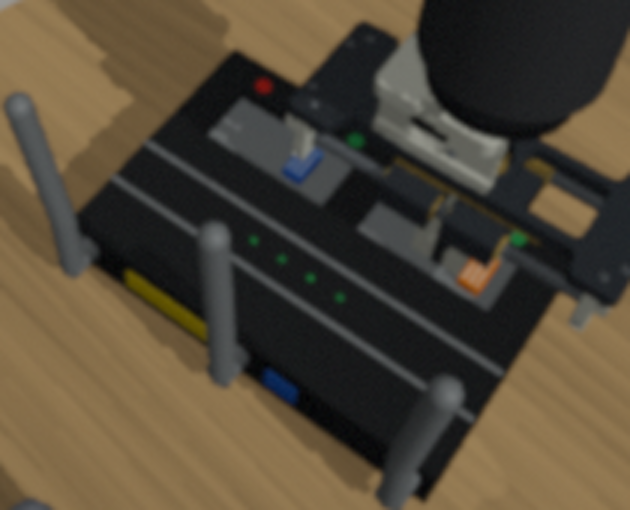

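The switch has moved from (424,272) to (430,279) in the scene image, about 15 mm. I'll continue to the end.

jog_arm(travel=[[0,0.002,0],[0,0.004,0],[0,0.006,0],[0,0.008,0],[0,0.01,0],[0,0.012,0],[0,0.014,0],[0,0.016,0],[0,0.016,0],[0,0.016,0]], dr=[[0,0,0],[0,0,0],[0,0,0],[0,0,0],[0,0,0],[0,0,0],[0,0,0],[0,0,0],[0,0,0],[0,0,0]], claw=[0,0,0,0,0,0,0,0,0,0])

```text
time_s: 8.45
tcp_pos: [0.548, 0.2491, 0.03]
eef_rot: [180.0, -0.0, -172.2]
contact_force: [0.2, -3.1, 0.1]
gripper_width: 0.0006
gripper_force: 1.5
```

Run:
```python
from h import *
s,c=cap('scene'); print(s['contact_force'],s['tcp_pos'],r.tip_of('wifi_button','scene'))
```

```text
[ 0.22274127 -3.12363433  0.08958686] [0.54797535 0.24906467 0.03004665] []
```

Not at the stop yet, so I'll push further in small steps.

jog_arm(travel=[[0,0.001,0],[0,0.002,0],[0,0.003,0],[0,0.004,0],[0,0.005,0],[0,0.006,0],[0,0.006,0],[0,0.006,0],[0,0.006,0],[0,0.006,0]], dr=[[0,0,0],[0,0,0],[0,0,0],[0,0,0],[0,0,0],[0,0,0],[0,0,0],[0,0,0],[0,0,0],[0,0,0]], claw=[0,0,0,0,0,0,0,0,0,0])

```text
time_s: 9.8
tcp_pos: [0.5476, 0.251, 0.0301]
eef_rot: [-179.9, -0.0, -172.2]
contact_force: [2.2, -7.6, 1.6]
gripper_width: 0.0005
gripper_force: 3.9
```

jog_arm(travel=[[0,0.001,0],[0,0.002,0],[0,0.003,0],[0,0.004,0],[0,0.005,0],[0,0.005,0],[0,0.005,0],[0,0.005,0],[0,0.005,0],[0,0.005,0]], dr=[[0,0,0],[0,0,0],[0,0,0],[0,0,0],[0,0,0],[0,0,0],[0,0,0],[0,0,0],[0,0,0],[0,0,0]], claw=[0,0,0,0,0,0,0,0,0,0])

```text
time_s: 11.05
tcp_pos: [0.5474, 0.2513, 0.03]
eef_rot: [-179.8, -0.1, -172.3]
contact_force: [7.7, -15.9, 3.5]
gripper_width: 0.0003
gripper_force: 8.5
```

The force has risen to about 16 N and the TCP has stopped advancing, so the switch is at its stop. I'll back off along the slot, lift, and check.

jog_arm(travel=[[0,-0.012,0],[0,-0.024,0],[0,-0.03,-0.01],[0,-0.03,-0.04],[0,-0.03,-0.1],[0,-0.06,-0.18],[0,-0.06,-0.26],[0,-0.06,-0.33],[0,-0.06,-0.33],[0,-0.06,-0.33]], dr=[[0,0,0],[0,0,0],[0,0,0],[0,0,0],[0,0,0],[0,0,0],[0,0,0],[0,0,0],[0,0,0],[0,0,0]], claw=[0,0,0,0,0,0,0,0,0,0])

```text
time_s: 12.3
tcp_pos: [0.5511, 0.2249, 0.1956]
eef_rot: [180.0, 0.0, -172.2]
contact_force: [0.6, 0.5, -0.7]
gripper_width: 0.0007
gripper_force: 0.0
```

Run:
```python
from h import *
s,c=cap('wrist','w4.png'); print(s['tcp_pos'],s['contact_force'],s['time_s'])
for t in('wifi_button','guest_button'):
    for p in r.tip_of(t,'wrist'): print(t,p,world(c,s,*p['at']))
```

```text
[0.55106952 0.22487241 0.19564585] [ 0.57227433  0.47272346 -0.70143042] 12.3
wifi_button {'at': [360.9, 184.8], 'conf': 0.72} [0.54623185 0.27247475 0.03640466]
guest_button {'at': [236.7, 186.4], 'conf': 0.91} [0.5655092  0.14282057 0.03639132]
```

View pics/w4.png

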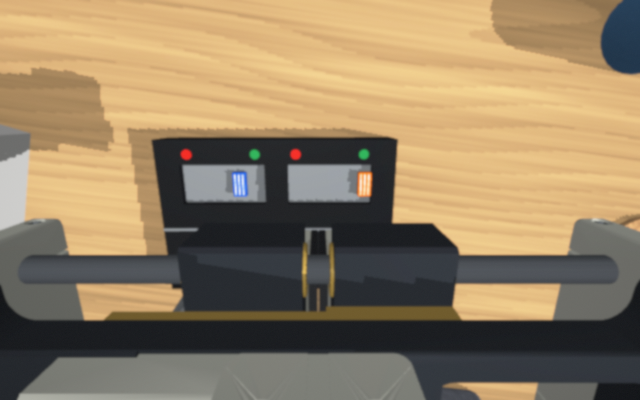

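The orange switch at (364,184) now sits against the green-dot end of its slot. The blue switch at (239,184) is still about 25 px from its green end, as before.

```bash
python3 -c "
from plant import r
print(r.close_job())"
```

```text
the job is handed in; nothing more can be done
None
```

The router's orange Wi-Fi switch is pushed fully to the green-dot end of its slot. The blue switch still looks where it was and the arm never went near the TV box's switch; the job was handed in at about 12 s.

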